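# Make up two microscope accessory kits

## Robot

A 6-joint arm with a two-finger parallel gripper is mounted at the origin on the work surface. World frame = base frame: x ahead of the robot, y to its left, z up, the work surface at z = 0. Lengths are in m, angles in rad, forces in N, time in s.
With the tool pointing down it reaches from about 0.25 to 0.775 m from the base axis. Payload 4 kg.
Tool frame: the origin (TCP) lies at the very end of the fingers, on their centre line; the grasp point (between the pads) lies 19 mm behind it; z points along the fingers, y is the line along which they close (so a half turn about z gives the same grasp; the last joint's range is limited). The gripper opens to 94 mm and grips with 3 to 60 N. Pads are 16 mm wide; open, the fingers measure 119 mm over their backs; the gripper's body (75 mm by 177 mm) begins 78 mm behind the grasp point.
Start: joints at [-1.293, 0.087, 1.371, -0, 1.684, -0.103], TCP at [0.204, -0.511, 0.206] pointing down, gripper open.
Joint ranges: [-3.1, 3.1], [-0.76, 2.03], [0.27, 2.55], [-1.08, 4.22], [0.17, 2.65], [-2.57, 2.57]. Speed limits (rad/s): [2.79, 2.79, 3.14, 3.14, 3.14, 3.14].

## Interface

Orientations are given as [roll, pitch, yaw] about the fixed x, y, z axes, in that order (R = Rz(yaw) Ry(pitch) Rx(roll)).
In Python, from bench import robot, snapshot, finder gives the robot as it stands.
- The arm moves only by the tool drive_tool, never from a script. Its argument "deltas" is text: rows parted by semicolons, each of 7 numbers parted by spaces: the shift along the tool's x, y, z each as a share of 100 mm, from -1 to 1, then the turn, a rotation vector about the tool's x, y, z each as a share of 90 degrees, from -1 to 1, then the finger opening in mm, from 0 to 94. In form: tx ty tz rx ry rz gripper; .... A call has 1 to 5 rows; each row is the pose to reach, as a shift and turn from the pose commanded when the call began, along the tool's axes at that moment; what a row does not reach only later rows make up. A row lasts 1/10 s, in which the tool goes at most 50 mm and 8.59 degrees, less where a joint would pass 70% of its speed; a pose out of reach is approached as far as the arm can. A call with a number of a shift or a turn outside -1 to 1 is refused whole. A call with a gripper value outside its range is refused whole. The fingers move at their own pace and stop on an object; the grip force is fixed at half the most. Time passes only in rows, so rows that repeat a pose let the fingers close. It gives the time, the measured TCP pose, the force, the opening and the grip force at its end, in the units of the state.
- robot.get_obs(): the state, without advancing time (a new reading comes with each control period).
- snapshot(name): name is "scene" or "side" or "wrist"; returns a dict with "img" (384x512x3 uint8, red, green, blue), "fx", "fy", "cx", "cy" (pixels), "T" (4x4, takes a point from camera to world coordinates); the wrist camera has in their place "hand_eye" (4x4, takes a point from camera to tool coordinates, whose origin is the TCP and whose axes are the flange's). Camera axes: x right, y up, looking along -z (the intrinsics and any distortion apply to the point x, -y, -z); pixel columns grow to the right and rows downward; lengths in m; the calibration is good to about 2 mm. The wrist camera is an equidistant fisheye: a pixel r from the principal point sees the ray r / f radians off the axis. A picture is of the moment at which its call begins: read the wrist's pose just before it. There is no depth.
- robot.close_job(): hands the job in; it is judged then, once.
Trained networks look in the newest picture that a camera, given by its name, has taken for a name from the list of things; names that differ only in an ending like _2 or _b are one class to them, and where a whole thing is asked for, a point or a joint stands for the part that bears it (a point fixed in the world has none). Each returns a list of dicts, best first, with "confidence" (0 to 1); they miss things now and then, are a little off and sometimes report something else, mostly with a low value. They report only what shows in the picture. A call takes as long as a camera call. They do not tell look-alikes from the thing itself.
- finder.look_for(camera, thing): "xy" ([column, row] in pixels, amid what is visible of it).
- finder.masks_of(camera, thing): "region" (384x512 bool, what is visible of it) and "xy" ([column, row] in pixels, amid what is visible of it).
- finder.landmark_of(camera, thing): "xy" ([column, row] in pixels: a listed point, or the origin of a listed thing).
The state is a dict: "time": time; "joint_positions": joint angles; "qvel": joint speeds; "joint_torque": joint torques, N m; "tool_pos": TCP position; "ee_rot": TCP orientation; "wrist_force": force on the tool from outside, world axes, zero at the start; "wrist_torque": the same for the moment, N m; "width": finger opening in m; "finger_force": force on a finger pad.
Only numpy, scipy, OpenCV 4.12 (cv2) and the standard library are available. Lean on these libraries where they do the work, as an engineer would, in place of code of your own. Each camera call takes 0.05 s, during which the arm holds its last target. There are 200 camera calls.

## Task

Make up the two microscope kits from the stock tray. The low-power kit goes in the wooden tray with two compartments: the larger, wide-field eyepiece and the squat front lens; the photo kit goes in the tray with three compartments: the smaller eyepiece, the tall camera tube and the flat slide box. One piece to a compartment, each standing upright as you found it (the slide box lying flat on the felt, lid up), set down gently rather than dropped, and leave the clamp ring, the specimen jar and the brush where they are.

Things in the scene. Friction and masses are not known exactly. Their poses are not given: they have to be found in the camera images.
- wide_eyepiece_mid (a point): wide-field eyepiece, the larger of the two eyepieces: round, 54 mm tall, on a bare-metal tube 30 mm in diameter and 22 mm tall, with a black head 44 mm in diameter from 22 to 42 mm above its foot and a rubber eye cup 41 mm in diameter above that; 110 g. It stands loose in the stock tray, a low grey metal tray 250 x 270 mm with a floor 4 mm thick and a rim 12 mm high. The point is its centre, half-way up; z is its upright axis.
- photo_eyepiece_mid (a point): photo eyepiece, the smaller of the two: round, 42 mm tall, on a bare-metal tube 24 mm in diameter and 24 mm tall, with a black knurled head 32 mm in diameter from 24 to 38 mm above its foot and a metal eye lens 22 mm in diameter on top; 60 g. It stands loose in the stock tray, a low grey metal tray 250 x 270 mm with a floor 4 mm thick and a rim 12 mm high. The point is its centre, half-way up; z is its upright axis.
- front_lens_mid (a point): front lens (auxiliary objective): a squat white cylinder 52 mm in diameter and 26 mm tall with a black band near its foot and a broad grey glass face on top; 140 g. It stands loose in the stock tray, a low grey metal tray 250 x 270 mm with a floor 4 mm thick and a rim 12 mm high. The point is its centre, half-way up; z is its upright axis.
- camera_tube_mid (a point): camera tube: tall slim bare-metal tube, 62 mm tall; foot flange 40 mm in diameter and 8 mm thick, then a tube 30 mm in diameter from 8 to 54 mm above its foot, then a threaded neck 25 mm in diameter; 100 g. It stands loose in the stock tray, a low grey metal tray 250 x 270 mm with a floor 4 mm thick and a rim 12 mm high. The point is its centre, half-way up; z is its upright axis.
- slide_box_mid (a point): slide box: flat dark-wood box 84 mm long (along its x), 34 mm wide (along its y), 14 mm tall, paper label on its lid, shut for good; 50 g. It stands loose in the stock tray, a low grey metal tray 250 x 270 mm with a floor 4 mm thick and a rim 12 mm high. The point is its centre, half-way up; z is its upright axis.
- tray_two: open wooden kit tray with two compartments, fixed to the bench. Origin: centre of its underside; x along its length, y across. 194 x 122 mm outside, outer walls 26 mm high and 6 mm thick, divider across the middle 20 mm high and 6 mm thick; grey felt floor 5 mm above the bench. Each compartment is 88 mm (x) by 110 mm (y) inside; their centres are at x = -47 and +47 mm, y = 0.
- tray_three: open wooden kit tray with three compartments, fixed to the bench. Origin: centre of its underside; x along its length, y across. 288 x 122 mm outside, outer walls 26 mm high and 6 mm thick, two dividers 20 mm high and 6 mm thick; grey felt floor 5 mm above the bench. Each compartment is 88 mm (x) by 110 mm (y) inside; their centres are at x = -94, 0 and +94 mm, y = 0.
- clamp_ring_mid (a point): clamp ring that belongs to neither kit: dark steel ring 42 mm outside, 28 mm bore, 16 mm tall, with a small thumb-screw head 7 mm out from its side, loose in the stock tray among the other pieces. The point is its centre, half-way up.
- specimen_jar_mid (a point): capped glass specimen jar, 54 mm in diameter, 70 mm tall, standing loose on the bench beyond the stock tray. The point is its centre, half-way up.
- lens_brush: flat dusting brush with a wooden handle, 150 mm long, lying loose on the bench beyond the stock tray. Its x axis runs along it, handle at -x.
Not all that is in view belongs to the job. Leave any red look-alike of the part that bears slide_box_mid alone.

How it is judged:
At the end, for the whole second after the job is handed in: Wide-field eyepiece and front lens in the two-compartment tray; photo eyepiece, camera tube and slide box in the three-compartment tray; each alone in its compartment, on the felt (height within 4 mm), upright or flat as found within 0.12 rad, at rest (y of wide_eyepiece_mid in the frame of tray_two between -0.053 and 0.053 m and z of wide_eyepiece_mid in the frame of tray_two between 0.028 and 0.036 m and angle between each of wide_eyepiece_mid, front_lens_mid, photo_eyepiece_mid, camera_tube_mid, slide_box_mid's own z axis and vertical below 0.12 rad and linear speed of each of wide_eyepiece, front_lens, photo_eyepiece, camera_tube, slide_box below 0.02 m/s and (x of wide_eyepiece_mid in the frame of tray_two between -0.089 and -0.005 m or x of wide_eyepiece_mid in the frame of tray_two between 0.005 and 0.089 m) and y of front_lens_mid in the frame of tray_two between -0.053 and 0.053 m and z of front_lens_mid in the frame of tray_two between 0.014 and 0.022 m and (x of front_lens_mid in the frame of tray_two between -0.089 and -0.005 m or x of front_lens_mid in the frame of tray_two between 0.005 and 0.089 m) and (x of wide_eyepiece_mid in the frame of tray_two between -0.089 and -0.005 m or x of front_lens_mid in the frame of tray_two between -0.089 and -0.005 m) and (x of wide_eyepiece_mid in the frame of tray_two between 0.005 and 0.089 m or x of front_lens_mid in the frame of tray_two between 0.005 and 0.089 m) and y of photo_eyepiece_mid in the frame of tray_three between -0.053 and 0.053 m and z of photo_eyepiece_mid in the frame of tray_three between 0.022 and 0.03 m and (x of photo_eyepiece_mid in the frame of tray_three between -0.136 and -0.052 m or x of photo_eyepiece_mid in the frame of tray_three between -0.042 and 0.042 m or x of photo_eyepiece_mid in the frame of tray_three between 0.052 and 0.136 m) and y of camera_tube_mid in the frame of tray_three between -0.053 and 0.053 m and z of camera_tube_mid in the frame of tray_three between 0.032 and 0.04 m and (x of camera_tube_mid in the frame of tray_three between -0.136 and -0.052 m or x of camera_tube_mid in the frame of tray_three between -0.042 and 0.042 m or x of camera_tube_mid in the frame of tray_three between 0.052 and 0.136 m) and y of slide_box_mid in the frame of tray_three between -0.053 and 0.053 m and z of slide_box_mid in the frame of tray_three between 0.008 and 0.016 m and (x of slide_box_mid in the frame of tray_three between -0.136 and -0.052 m or x of slide_box_mid in the frame of tray_three between -0.042 and 0.042 m or x of slide_box_mid in the frame of tray_three between 0.052 and 0.136 m) and (x of photo_eyepiece_mid in the frame of tray_three between -0.136 and -0.052 m or x of camera_tube_mid in the frame of tray_three between -0.136 and -0.052 m or x of slide_box_mid in the frame of tray_three between -0.136 and -0.052 m) and (x of photo_eyepiece_mid in the frame of tray_three between -0.042 and 0.042 m or x of camera_tube_mid in the frame of tray_three between -0.042 and 0.042 m or x of slide_box_mid in the frame of tray_three between -0.042 and 0.042 m) and (x of photo_eyepiece_mid in the frame of tray_three between 0.052 and 0.136 m or x of camera_tube_mid in the frame of tray_three between 0.052 and 0.136 m or x of slide_box_mid in the frame of tray_three between 0.052 and 0.136 m)); the robot touches nothing.
It fails at once if the clamp ring is moved more than 15 mm or tipped (distance of clamp_ring_mid from where it was at the start of the episode above 0.015 m or angle between clamp_ring_mid's own z axis and vertical above 0.4 rad).
It fails at once if the specimen jar is moved more than 15 mm or tipped (distance of specimen_jar_mid from where it was at the start of the episode above 0.015 m or angle between specimen_jar_mid's own z axis and vertical above 0.4 rad).
It fails at once if the brush is moved more than 15 mm (distance of lens_brush from where it was at the start of the episode above 0.015 m).
It fails at once if a piece is dropped or knocked: it moves faster than 0.6 m/s while the fingers do not hold it ((contact force between wide_eyepiece and the fingers below 0.05 N and linear speed of wide_eyepiece above 0.6 m/s) or (contact force between front_lens and the fingers below 0.05 N and linear speed of front_lens above 0.6 m/s) or (contact force between photo_eyepiece and the fingers below 0.05 N and linear speed of photo_eyepiece above 0.6 m/s) or (contact force between camera_tube and the fingers below 0.05 N and linear speed of camera_tube above 0.6 m/s) or (contact force between slide_box and the fingers below 0.05 N and linear speed of slide_box above 0.6 m/s)).
It also fails if it takes over 109 s, if anything falls off the work surface, if the arm or the gripper's body presses on something with over 40 N, if the wrist force passes 120 N, or if a joint passes its speed limit or range.

## Working session

There is one attempt and no reset: what is moved stays moved. The work goes in short steps, Python scripts to look and compute and a tool call to move; the robot and the scene stay as the last step left them, time stands still between calls to the robot, and variables do not carry over. Pictures are saved under pics/ and viewed, at most 14 in all, crops included, and the job is handed in when it is done.

Besides the shell and the picture viewer there is one more tool, called after "Emit:" as name(argument=value, ...) on one line, values as JSON. drive_tool: Moves the arm, as the interface text tells. Shift numbers are shares of 100 mm and turn numbers shares of 90 degrees, none past 1 either way. Its arguments: {"type":"object","properties":{"deltas":{"type":"string"}},"required":["deltas"]}

```bash
ls; mkdir -p pics
cat > h.py <<'E'
import numpy as np, cv2
from bench import robot, snapshot, finder
from scipy.spatial.transform import Rotation as R
def ray(s,uv,obs=None):
    u,v=uv
    x=(u-s['cx'])/s['fx'];y=(v-s['cy'])/s['fy']
    if 'hand_eye' in s:
        r=np.hypot(x,y);k=np.sin(r)/r if r>1e-9 else 1
        d=np.array([x*k,-y*k,-np.cos(r)])
        T=np.eye(4);T[:3,:3]=R.from_euler('xyz',obs['ee_rot']).as_matrix();T[:3,3]=obs['tool_pos']
        T=T@s['hand_eye']
    else:
        d=np.array([x,-y,-1]);T=s['T']
    return T[:3,3],T[:3,:3]@d
def at(s,uv,z,obs=None):
    o,d=ray(s,uv,obs);return o+d*(z-o[2])/d[2]
E
python3 - <<'E'
from h import *
ims=[]
Z=dict(wide_eyepiece_mid=.031,photo_eyepiece_mid=.025,front_lens_mid=.017,camera_tube_mid=.035,slide_box_mid=.011,clamp_ring_mid=.012,specimen_jar_mid=.035,tray_two=0,tray_three=0,lens_brush=.005)
for c in ['scene','side','wrist']:
    o=robot.get_obs();s=snapshot(c);cv2.imwrite(f'pics/{c}0.png',s['img'][:,:,::-1])
    print(c,s['fx'],s['cx'],s.get('T',s.get('hand_eye')).round(3).tolist())
    for n,z in Z.items():
        for r in finder.landmark_of(c,n)[:3]:
            print(n,np.round(r['xy']),round(r['confidence'],2),at(s,r['xy'],z,o).round(3))
print(robot.get_obs())
E
```

```text
pics
scene 430.77368637297104 257.1748007373474 [[0.086, -0.856, 0.51, 1.227], [0.996, 0.073, -0.046, -0.064], [0.002, 0.512, 0.859, 1.028], [0.0, 0.0, 0.0, 1.0]]
wide_eyepiece_mid [283. 176.] 0.65 [0.593 0.064 0.031]
photo_eyepiece_mid [277. 147.] 0.52 [0.488 0.061 0.025]
photo_eyepiece_mid [299. 232.] 0.39 [0.762 0.086 0.025]
front_lens_mid [218. 151.] 0.51 [ 0.484 -0.111  0.017]
camera_tube_mid [253. 146.] 0.46 [ 0.485 -0.009  0.035]
slide_box_mid [250. 269.] 0.67 [ 0.847 -0.045  0.011]
slide_box_mid [220. 184.] 0.59 [ 0.592 -0.11   0.011]
clamp_ring_mid [251. 181.] 0.64 [ 0.591 -0.024  0.012]
specimen_jar_mid [299. 232.] 0.56 [0.766 0.085 0.035]
tray_two [157. 160.] 0.86 [ 0.489 -0.289  0.   ]
tray_two [253. 180.] 0.6 [ 0.581 -0.017  0.   ]
tray_two [217. 188.] 0.21 [ 0.596 -0.119  0.   ]
tray_three [359. 157.] 0.65 [0.527 0.299 0.   ]
lens_brush [215. 243.] 0.58 [ 0.767 -0.13   0.005]
side 386.49936122624945 253.9198522257127 [[-0.939, 0.199, -0.28, 0.42], [-0.343, -0.514, 0.786, 0.652], [0.012, 0.834, 0.551, 0.5], [0.0, 0.0, 0.0, 1.0]]
wide_eyepiece_mid [265. 221.] 0.74 [0.602 
[... 887 characters left out ...]
.0, 0.0, 1.0]]
{'time': 1.65, 'joint_positions': array([-1.29311454e+00,  8.71864241e-02,  1.37068722e+00,  2.00658358e-06,
        1.68360452e+00, -1.03131571e-01]), 'qvel': array([0.00165208, 0.00022656, 0.00124765, 0.00058817, 0.00097161,
       0.0012206 ]), 'joint_torque': array([-9.13355024e-06, -3.40035260e+01, -3.02589548e+01,  7.17870123e-02,
        2.37384840e-02, -2.41531978e-06]), 'tool_pos': array([ 0.20440773, -0.51062791,  0.2055198 ]), 'ee_rot': array([3.14147856e+00, 9.80416344e-06, 3.80813581e-01]), 'wrist_force': array([ 0.59907869,  0.89353807, -0.20630643]), 'wrist_torque': array([-0.00327967,  0.00866571,  0.00255437]), 'finger_force': 0.0, 'width': 0.0937623712228158}
```

View images.

```bash
python3 -c "
import cv2,numpy as np
a=cv2.imread('pics/scene0.png')[110:300,110:420];b=cv2.imread('pics/side0.png')[120:384,130:460]
cv2.imwrite('pics/a.png',np.vstack([cv2.resize(a,(465,285)),cv2.resize(b,(394,315))[:, :].copy() if 0 else cv2.copyMakeBorder(cv2.resize(b,(394,315)),0,0,0,71,0)]))"
```

```text
(no output)
```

View pics/a.png

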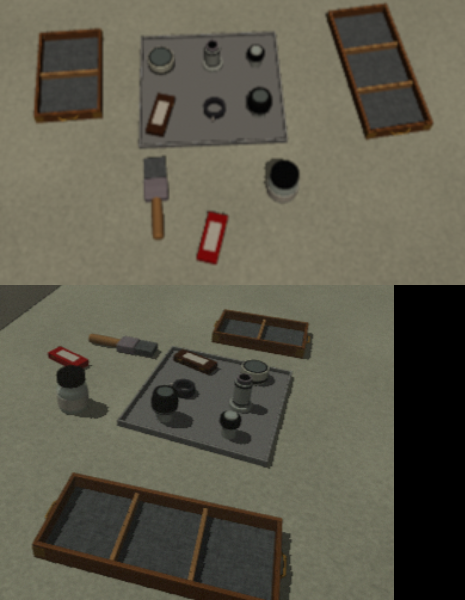

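View pics/scene0.png

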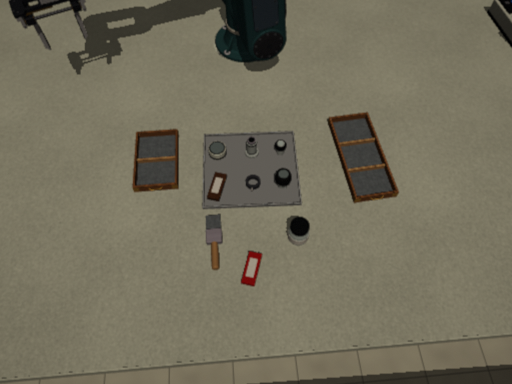

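The scene picture shows:
- The stock tray is at (205–300, 130–207), with the lens (217,150), tube (251,147), photo eyepiece (280,146), wide eyepiece (283,177), ring (253,182) and box (217,186).
- The two-compartment tray is on the left and the three-compartment tray on the right.
- The red decoy box is at (251,268).

I'll move over the stock and look with the wrist camera.

Emit:
drive_tool(deltas="1 -1 -0.5 0 0 0.2426 94;1 -1 -0.5 0 0 0.2426 94;1 -1 -0.5 0 0 0.2426 94;1 -1 -0.5 0 0 0.2426 94")

```text
time: 2.05
tool_pos: [0.2624, -0.378, 0.2596]
ee_rot: [3.136, -0.005, 0.004]
wrist_force: [-0.3, -0.7, 0.3]
width: 0.0939
finger_force: 0.0
```

Emit:
drive_tool(deltas="1 -1 0 0 0 0 94;1 -1 0 0 0 0 94;1 -1 0 0 0 0 94")

```text
time: 2.35
tool_pos: [0.361, -0.2799, 0.2552]
ee_rot: [3.141, -0.0, -0.0]
wrist_force: [0.4, -0.2, -0.8]
width: 0.0939
finger_force: 0.0
```

Emit:
drive_tool(deltas="1 -1 0 0 0 0 94;1 -1 0 0 0 0 94;1 -1 0 0 0 0 94;1 -1 0 0 0 0 94;1 -1 0 0 0 0 94")

```text
time: 2.85
tool_pos: [0.4603, -0.1807, 0.2547]
ee_rot: [3.141, 0.002, 0.002]
wrist_force: [0.1, -0.4, -0.5]
width: 0.0942
finger_force: 0.0
```

```bash
cat > look.py <<'E'
from h import *
import sys,time
Z=dict(wide_eyepiece_mid=.031,photo_eyepiece_mid=.025,front_lens_mid=.017,camera_tube_mid=.035,slide_box_mid=.011,clamp_ring_mid=.012,tray_two=0,tray_three=0)
o=robot.get_obs();s=snapshot('wrist');cv2.imwrite(sys.argv[1],s['img'][:,:,::-1])
print(o['time'],o['tool_pos'].round(4),o['ee_rot'].round(4),o['width'])
for n in sys.argv[2:]:
    for r in finder.landmark_of('wrist',n)[:2]:
        print(n,np.round(r['xy']),round(r['confidence'],2),at(s,r['xy'],Z[n],o).round(4))
def rect(c,s,n,z,o=None):
    for r in finder.masks_of(c,n)[:2]:
        cs=cv2.findContours(r['region'].astype(np.uint8),0,1)[0];c0=max(cs,key=len)[:,0]
        p=np.array([at(s,q,z,o)[:2] for q in c0],np.float32)*1000
        print(c,n,round(r['confidence'],2),np.round(cv2.minAreaRect(p)[0],1),np.round(cv2.minAreaRect(p)[1],1),round(cv2.minAreaRect(p)[2],1))
if 'slide_box_mid' in sys.argv: rect('wrist',s,'slide_box_mid',.018,o)
if len(sys.argv)>8:
  for c in ['scene','side']:
    s=snapshot(c)
    for n in ['tray_two','tray_three']: rect(c,s,n,.02)
E
python3 look.py pics/w1.png wide_eyepiece_mid photo_eyepiece_mid front_lens_mid camera_tube_mid slide_box_mid clamp_ring_mid tray_two tray_three
```

```text
2.85 [ 0.4603 -0.1807  0.2547] [3.1413e+00 1.6000e-03 1.7000e-03] 0.09417513391409628
wide_eyepiece_mid [90. 77.] 0.72 [0.6013 0.0652 0.031 ]
wide_eyepiece_mid [  6. 135.] 0.67 [0.5297 0.2673 0.031 ]
photo_eyepiece_mid [ 95. 148.] 0.9 [0.4926 0.0682 0.025 ]
front_lens_mid [212. 152.] 0.55 [ 0.4795 -0.1179  0.017 ]
camera_tube_mid [140. 152.] 0.97 [ 0.4852 -0.0144  0.035 ]
camera_tube_mid [93. 76.] 0.66 [0.6015 0.0583 0.035 ]
slide_box_mid [213.  66.] 0.81 [ 0.6021 -0.1199  0.011 ]
clamp_ring_mid [148.  78.] 0.84 [ 0.591  -0.0234  0.012 ]
tray_two [328. 144.] 0.72 [ 0.4905 -0.2874  0.    ]
tray_three [  8. 135.] 0.65 [0.5267 0.2944 0.    ]
wrist slide_box_mid 0.87 [ 597.4 -121.7] [36.9 84. ] 71.7
scene tray_two 0.96 [ 500.  -288.3] [212.4 126.3] 0.4
scene tray_three 0.62 [532.6 298.1] [301.8 131.3] 5.0
scene tray_three 0.57 [601.6 -17.3] [41.4 52. ] 85.8
side tray_two 0.84 [ 493.  -276.9] [202.6 168.9] 0.5
side tray_three 0.89 [525.4 303.7] [301.  139.8] 4.8
```

View pics/w1.png

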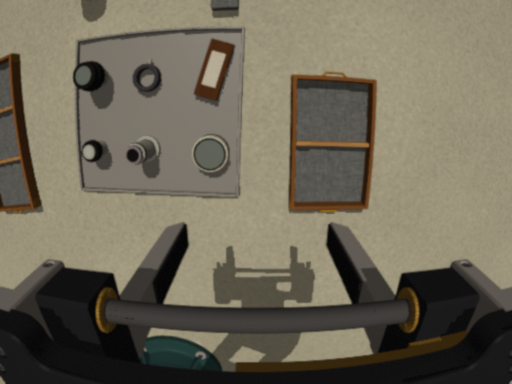

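The wrist picture shows the lens (210,153), tube (143,150), photo eyepiece (93,150), wide eyepiece (89,76), ring (147,77) and box (214,70). Its long axis is about -18°. The lens goes first.

Emit:
drive_tool(deltas="0.19 -0.67 1 0 0 0 70;0.19 -0.67 1 0 0 0 70;0.19 -0.67 1 0 0 0 70;0.19 -0.67 1 0 0 0 70;0.19 -0.67 1 0 0 0 70")

```text
time: 4.15
tool_pos: [0.4794, -0.1139, 0.156]
ee_rot: [3.141, -0.0, 0.0]
wrist_force: [0.0, -0.4, 0.5]
width: 0.0699
finger_force: 0.0
```

```bash
python3 look.py pics/w2.png front_lens_mid camera_tube_mid photo_eyepiece_mid slide_box_mid
```

```text
4.15 [ 0.4794 -0.1139  0.156 ] [ 3.1408e+00 -3.0000e-04  4.0000e-04] 0.0698642857590889
front_lens_mid [258. 185.] 0.84 [ 0.4774 -0.1153  0.017 ]
front_lens_mid [98. 81.] 0.69 [0.603  0.0688 0.017 ]
camera_tube_mid [160. 185.] 0.85 [ 0.4822 -0.0097  0.035 ]
photo_eyepiece_mid [101. 175.] 0.59 [0.4924 0.0694 0.025 ]
photo_eyepiece_mid [161. 183.] 0.41 [ 0.4819 -0.0071  0.025 ]
slide_box_mid [263.  75.] 0.68 [ 0.5983 -0.1206  0.011 ]
wrist slide_box_mid 0.96 [ 597.2 -121.1] [35.6 84.1] 71.8
```

View pics/w2.png

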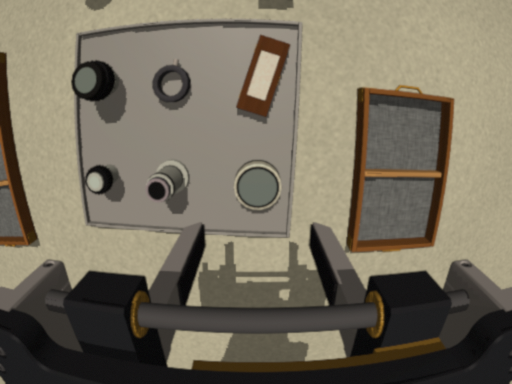

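The lens is centred at (258,186), directly below the tool, clear of its neighbours. I'll descend and grip above rim height.

Emit:
drive_tool(deltas="-0.01 0.01 0.5 0 0 0 66;-0.01 0.01 1 0 0 0 66;-0.01 0.01 1 0 0 0 66;-0.01 0.01 1 0 0 0 66")

```text
time: 4.85
tool_pos: [0.478, -0.1149, 0.0558]
ee_rot: [-3.141, 0.001, -0.001]
wrist_force: [0.8, 0.4, 0.6]
width: 0.066
finger_force: 0.0
```

Emit:
drive_tool(deltas="0 0 0.2 0 0 0 66;0 0 0.38 0 0 0 66;0 0 0.38 0 0 0 66;0 0 0.38 0 0 0 20;0 0 0.38 0 0 0 20")

```text
time: 5.35
tool_pos: [0.4804, -0.1154, 0.0205]
ee_rot: [3.14, -0.005, -0.0]
wrist_force: [-0.0, 1.3, 1.6]
width: 0.0533
finger_force: 0.5
```

Emit:
drive_tool(deltas="0 0 0 0 0 0 20;0 0 0 0 0 0 20;0 0 0 0 0 0 20;0 0 -0.15 0 0 0 20;0 0 -0.4 0 0 0 20")

```text
time: 5.85
tool_pos: [0.4765, -0.1142, 0.0564]
ee_rot: [-3.14, 0.004, -0.0]
wrist_force: [0.1, 0.6, -1.4]
width: 0.0512
finger_force: 30.0
```

Emit:
drive_tool(deltas="-0.1 0.3 -0.2 0 0 0 20;-0.2 0.6 -0.3 0 0 0 20;-0.3 0.9 -0.3 0 0 0 20;-0.35 0.9 -0.3 0 0 0 20")

```text
time: 6.25
tool_pos: [0.4427, -0.2079, 0.0884]
ee_rot: [3.139, -0.001, -0.004]
wrist_force: [0.4, -0.7, -1.1]
width: 0.0512
finger_force: 30.0
```

Emit:
drive_tool(deltas="0 0.3 0 0 0 0 20;0 0.6 0 0 0 0 20;0 0.84 0 0 0 0 20;0 0.84 0 0 0 0 20")

```text
time: 6.65
tool_pos: [0.4429, -0.2904, 0.0873]
ee_rot: [3.141, 0.0, -0.003]
wrist_force: [-0.8, -0.1, -1.6]
width: 0.0513
finger_force: 30.0
```

Emit:
drive_tool(deltas="0 0 0.25 0 0 0 20;0 0 0.5 0 0 0 20;0 0 0.6 0 0 0 20;0 0 0.65 0 0 0 20;0 0 0.65 0 0 0 20")

```text
time: 7.15
tool_pos: [0.4433, -0.288, 0.0227]
ee_rot: [-3.141, -0.0, 0.0]
wrist_force: [-0.5, -0.4, -2.0]
width: 0.0512
finger_force: 30.0
```

```bash
python3 look.py pics/w3.png front_lens_mid tray_two
```

```text
7.15 [ 0.4433 -0.288   0.0227] [-3.1414e+00 -1.0000e-04  4.0000e-04] 0.0512038073812371
front_lens_mid [260. 237.] 0.69 [ 0.4417 -0.2908  0.017 ]
tray_two [256. 161.] 0.63 [ 0.491 -0.288  0.   ]
```

View pics/w3.png

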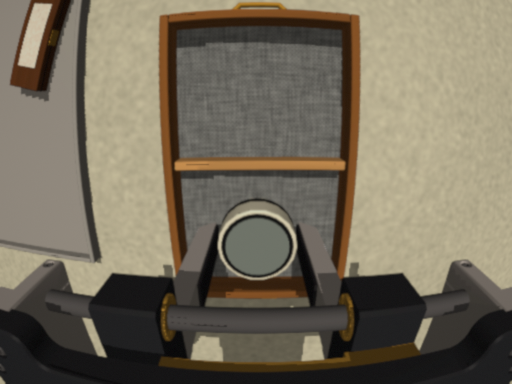

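The lens is inside the near compartment at (260,240), just above the felt. I'll set it down and go to the wide eyepiece.

Emit:
drive_tool(deltas="0 0 0.02 0 0 0 20;0 0 0.04 0 0 0 20;0 0 0.04 0 0 0 20;0 0 0.04 0 0 0 62;0 0 0.04 0 0 0 62")

```text
time: 7.8
tool_pos: [0.4435, -0.2891, 0.0191]
ee_rot: [3.141, -0.001, -0.0]
wrist_force: [0.2, 0.4, -0.4]
width: 0.0611
finger_force: 0.0
```

Emit:
drive_tool(deltas="0 0 0 0 0 0 64;0 0 -0.1 0 0 0 64;0 0 -0.5 0 0 0 64;0 0 -1 0 0 0 64")

```text
time: 8.2
tool_pos: [0.4414, -0.2874, 0.1172]
ee_rot: [-3.138, 0.005, -0.0]
wrist_force: [0.4, -0.3, 0.1]
width: 0.0639
finger_force: 0.0
```

Emit:
drive_tool(deltas="0.5 -1 0 0 0 0 66;0.5 -1 0 0 0 0 66;0.5 -1 0 0 0 0 66")

```text
time: 8.5
tool_pos: [0.4949, -0.1853, 0.1198]
ee_rot: [-3.141, -0.003, 0.004]
wrist_force: [-0.3, 0.7, -0.4]
width: 0.066
finger_force: 0.0
```

Emit:
drive_tool(deltas="0.5 -1 0 0 0 0 66;0.5 -1 0 0 0 0 66;0.5 -1 0 0 0 0 66")

```text
time: 8.8
tool_pos: [0.5444, -0.0851, 0.1187]
ee_rot: [-3.14, -0.001, 0.004]
wrist_force: [-0.6, -0.3, -0.5]
width: 0.066
finger_force: 0.0
```

Emit:
drive_tool(deltas="0.57 -1 0 0 0 0 66;0.57 -1 0 0 0 0 66;0.57 -1 0 0 0 0 66")

```text
time: 9.1
tool_pos: [0.6014, 0.0141, 0.1183]
ee_rot: [-3.141, -0.0, 0.003]
wrist_force: [-0.3, 0.3, -1.0]
width: 0.066
finger_force: 0.0
```

Emit:
drive_tool(deltas="0 -0.55 0 0 0 0 66;0 -0.55 0 0 0 0 66;0 -0.55 0 0 0 0 66;0 -0.55 0 0 0 0 66")

```text
time: 9.5
tool_pos: [0.6, 0.0646, 0.1184]
ee_rot: [3.14, 0.0, -0.001]
wrist_force: [0.2, 0.3, -0.2]
width: 0.0658
finger_force: 0.0
```

```bash
python3 look.py pics/w4.png front_lens_mid wide_eyepiece_mid photo_eyepiece_mid camera_tube_mid tray_three
```

```text
9.5 [0.6    0.0646 0.1184] [ 3.1403e+00  3.0000e-04 -1.3000e-03] 0.06577414615398032
front_lens_mid [492. 289.] 0.49 [ 0.4447 -0.2972  0.017 ]
wide_eyepiece_mid [260. 194.] 0.89 [0.604  0.0614 0.031 ]
photo_eyepiece_mid [254. 288.] 0.79 [0.4923 0.0672 0.025 ]
camera_tube_mid [418. 195.] 0.74 [ 0.6034 -0.1017  0.035 ]
camera_tube_mid [327. 297.] 0.5 [ 0.4843 -0.0134  0.035 ]
tray_three [ 75. 242.] 0.74 [0.5282 0.2986 0.    ]
```

View pics/w4.png

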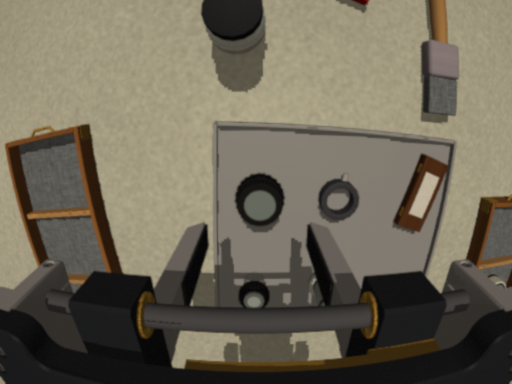

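The wide eyepiece is at (260,200) and the ring is clear at (338,199). I'll descend and grip the eyepiece's head.

Emit:
drive_tool(deltas="0.02 0.01 0.3 0 0 0 66;0.02 0.01 0.6 0 0 0 66;0.02 0.01 0.85 0 0 0 66;0.02 0.01 0.95 0 0 0 66;0.02 0.01 0.95 0 0 0 66")

```text
time: 10.3
tool_pos: [0.6009, 0.0649, 0.0216]
ee_rot: [3.141, 0.004, -0.001]
wrist_force: [0.3, -0.2, 0.2]
width: 0.0658
finger_force: 0.0
```

Emit:
drive_tool(deltas="0 0 0 0 0 0 20;0 0 0 0 0 0 20;0 0 0 0 0 0 20;0 0 0 0 0 0 20;0 0 0 0 0 0 20")

```text
time: 10.8
tool_pos: [0.6035, 0.065, 0.0253]
ee_rot: [3.141, -0.003, -0.0]
wrist_force: [0.0, -1.5, 4.6]
width: 0.0434
finger_force: 30.0
```

Emit:
drive_tool(deltas="0 0 -0.1 0 0 0 20;0 0 -0.4 0 0 0 20;0 0 -0.8 0 0 0 20;0 0 -1 0 0 0 20")

```text
time: 11.2
tool_pos: [0.6033, 0.0656, 0.1271]
ee_rot: [-3.141, -0.004, -0.0]
wrist_force: [0.3, -0.1, 0.2]
width: 0.0435
finger_force: 30.0
```

Emit:
drive_tool(deltas="-0.1 0.3 0 0 0 0 20;-0.2 0.65 0 0 0 0 20;-0.35 1 0 0 0 0 20")

```text
time: 11.5
tool_pos: [0.5667, -0.0351, 0.1235]
ee_rot: [-3.141, 0.0, 0.001]
wrist_force: [0.7, -0.1, -0.7]
width: 0.0432
finger_force: 30.0
```

Emit:
drive_tool(deltas="-0.1 0.35 0 0 0 0 20;-0.2 0.7 0 0 0 0 20;-0.3 1 0 0 0 0 20")

```text
time: 11.8
tool_pos: [0.5361, -0.1359, 0.1233]
ee_rot: [-3.141, 0.001, -0.001]
wrist_force: [1.2, -0.0, -0.3]
width: 0.0434
finger_force: 30.0
```

Emit:
drive_tool(deltas="0 0.35 0 0 0 0 20;0 0.7 0 0 0 0 20;0 1 0 0 0 0 20")

```text
time: 12.1
tool_pos: [0.5365, -0.2359, 0.1233]
ee_rot: [-3.141, 0.001, -0.001]
wrist_force: [-0.2, 0.4, -1.3]
width: 0.0432
finger_force: 30.0
```

Emit:
drive_tool(deltas="0 0.3 0 0 0 0 20;0 0.52 0 0 0 0 20;0 0.52 0 0 0 0 20;0 0.52 0.2 0 0 0 20;0 0.52 0.4 0 0 0 20")

```text
time: 12.6
tool_pos: [0.5376, -0.286, 0.0838]
ee_rot: [-3.141, -0.001, -0.0]
wrist_force: [0.2, 0.1, -1.5]
width: 0.0435
finger_force: 30.0
```

Emit:
drive_tool(deltas="0 0 0.2 0 0 0 20;0 0 0.4 0 0 0 20;0 0 0.5 0 0 0 20;0 0 0.55 0 0 0 20;0 0 0.55 0 0 0 20")

```text
time: 13.1
tool_pos: [0.537, -0.286, 0.0282]
ee_rot: [-3.141, 0.001, 0.0]
wrist_force: [-0.8, -0.5, -0.6]
width: 0.0432
finger_force: 30.0
```

```bash
python3 look.py pics/w5.png front_lens_mid wide_eyepiece_mid tray_two
```

```text
13.1 [ 0.537  -0.286   0.0282] [-3.1409e+00  8.0000e-04  3.0000e-04] 0.04320796712249019
front_lens_mid [263. 330.] 0.55 [ 0.4433 -0.2915  0.017 ]
wide_eyepiece_mid [257. 245.] 0.65 [ 0.5331 -0.2869  0.031 ]
```

View pics/w5.png

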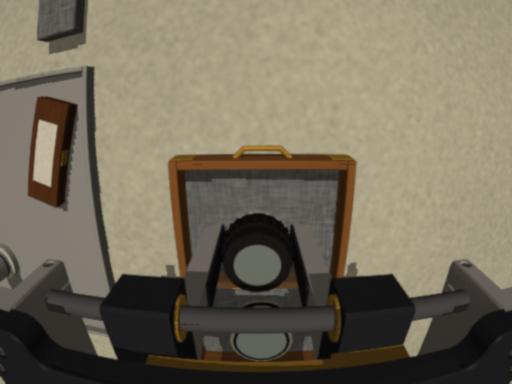

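The wide eyepiece is over the far compartment at (258,258), with the lens in the near one. Next I'll set it down, then go to the camera tube.

Emit:
drive_tool(deltas="0 0 0.02 0 0 0 20;0 0 0.04 0 0 0 20;0 0 0.04 0 0 0 20;0 0 0.04 0 0 0 60;0 0 0.04 0 0 0 60")

```text
time: 13.8
tool_pos: [0.5372, -0.2868, 0.0246]
ee_rot: [3.141, -0.0, -0.0]
wrist_force: [-0.3, 0.1, 0.1]
width: 0.0563
finger_force: 0.0
```

Emit:
drive_tool(deltas="0 0 0 0 0 0 60;0 0 -0.1 0 0 0 60;0 0 -0.5 0 0 0 60;0 0 -1 0 0 0 60")

```text
time: 14.2
tool_pos: [0.5354, -0.2856, 0.1228]
ee_rot: [-3.138, 0.006, -0.0]
wrist_force: [0.8, -1.3, -0.7]
width: 0.06
finger_force: 0.0
```

Emit:
drive_tool(deltas="-0.3 -1 0 0 0 0 58;-0.3 -1 0 0 0 0 58;-0.3 -1 0 0 0 0 58")

```text
time: 14.5
tool_pos: [0.5058, -0.1824, 0.1254]
ee_rot: [-3.14, 0.0, 0.004]
wrist_force: [0.8, -0.3, -0.5]
width: 0.058
finger_force: 0.0
```

Emit:
drive_tool(deltas="-0.24 -1 0 0 0 0 58;-0.24 -1 0 0 0 0 58;-0.24 -1 0 0 0 0 58")

```text
time: 14.8
tool_pos: [0.4822, -0.0828, 0.125]
ee_rot: [-3.14, -0.0, 0.005]
wrist_force: [0.4, -1.2, 1.3]
width: 0.058
finger_force: 0.0
```

Emit:
drive_tool(deltas="0 -0.76 0 0 0 0 58;0 -0.76 0 0 0 0 58;0 -0.76 0 0 0 0 58;0 -0.76 0 0 0 0 58")

```text
time: 15.2
tool_pos: [0.4838, -0.0115, 0.1248]
ee_rot: [3.14, -0.001, 0.0]
wrist_force: [-0.0, -0.4, 1.0]
width: 0.0581
finger_force: 0.0
```

```bash
python3 look.py pics/w6.png photo_eyepiece_mid camera_tube_mid tray_three
```

```text
15.2 [ 0.4838 -0.0115  0.1248] [ 3.1401e+00 -6.0000e-04  3.0000e-04] 0.05805384831091698
photo_eyepiece_mid [174. 187.] 0.91 [0.4905 0.0707 0.025 ]
photo_eyepiece_mid [472. 180.] 0.49 [ 0.5009 -0.2672  0.025 ]
camera_tube_mid [258. 199.] 0.93 [ 0.482  -0.0135  0.035 ]
camera_tube_mid [479. 221.] 0.44 [ 0.4516 -0.2838  0.035 ]
tray_three [ 18. 152.] 0.79 [0.5327 0.3036 0.    ]
```

View pics/w6.png

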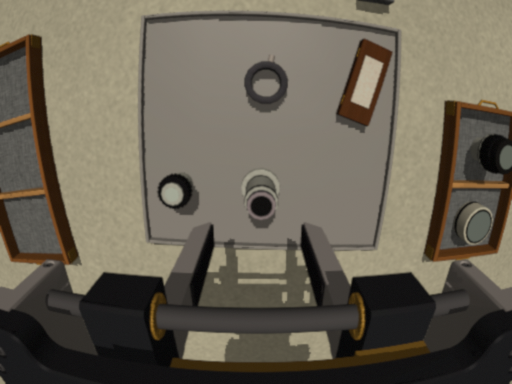

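The tube is centred at (260,195) below the tool. I'll grip it and carry it to the near compartment of the three-compartment tray.

Emit:
drive_tool(deltas="0 0.01 0.3 0 0 0 58;0 0.01 0.6 0 0 0 58;0 0.01 0.85 0 0 0 58;0 0.01 1 0 0 0 58;0 0.01 1 0 0 0 58")

```text
time: 15.9
tool_pos: [0.4809, -0.0124, 0.0217]
ee_rot: [-3.141, 0.006, -0.002]
wrist_force: [0.6, -0.2, 0.4]
width: 0.0578
finger_force: 0.0
```

Emit:
drive_tool(deltas="0 0 0 0 0 0 10;0 0 0 0 0 0 10;0 0 0 0 0 0 10;0 0 0 0 0 0 10;0 0 0 0 0 0 10")

```text
time: 16.4
tool_pos: [0.4841, -0.0121, 0.0257]
ee_rot: [3.141, -0.002, -0.0]
wrist_force: [0.7, -1.2, 2.8]
width: 0.03
finger_force: 30.0
```

Emit:
drive_tool(deltas="0 0 -0.1 0 0 0 10;0 0 -0.4 0 0 0 10;0 0 -0.8 0 0 0 10;0 0 -1 0 0 0 10")

```text
time: 16.8
tool_pos: [0.4845, -0.0116, 0.1283]
ee_rot: [3.141, -0.005, -0.0]
wrist_force: [0.8, -1.7, -1.1]
width: 0.0291
finger_force: 30.0
```

Emit:
drive_tool(deltas="-0.1 -0.3 0 0 0 0 10;-0.2 -0.65 0 0 0 0 10;-0.3 -1 0 0 0 0 10")

```text
time: 17.1
tool_pos: [0.4527, 0.0893, 0.1251]
ee_rot: [-3.141, -0.001, -0.002]
wrist_force: [-0.5, 0.8, -1.4]
width: 0.0291
finger_force: 30.0
```

Emit:
drive_tool(deltas="-0.1 -0.35 0 0 0 0 10;-0.2 -0.7 0 0 0 0 10;-0.2 -1 0 0 0 0 10")

```text
time: 17.4
tool_pos: [0.4317, 0.1901, 0.1249]
ee_rot: [-3.141, 0.001, 0.001]
wrist_force: [-0.0, 0.0, -0.7]
width: 0.0295
finger_force: 30.0
```

Emit:
drive_tool(deltas="0 -0.35 0 0 0 0 10;0 -0.7 0 0 0 0 10;0 -1 0 0 0 0 10;0 -1 0.2 0 0 0 10;0 -1 0.4 0 0 0 10")

```text
time: 17.9
tool_pos: [0.4333, 0.2899, 0.0849]
ee_rot: [-3.141, -0.001, 0.002]
wrist_force: [0.2, -0.9, -1.6]
width: 0.0297
finger_force: 30.0
```

Emit:
drive_tool(deltas="0 0 0.2 0 0 0 10;0 0 0.4 0 0 0 10;0 0 0.5 0 0 0 10;0 0 0.55 0 0 0 10;0 0 0.55 0 0 0 10")

```text
time: 18.4
tool_pos: [0.433, 0.2882, 0.0293]
ee_rot: [3.141, 0.001, -0.0]
wrist_force: [0.4, 0.2, -1.0]
width: 0.0297
finger_force: 30.0
```

```bash
python3 look.py pics/w7.png camera_tube_mid tray_three photo_eyepiece_mid
```

```text
18.4 [0.433  0.2882 0.0293] [ 3.1412e+00  8.0000e-04 -3.0000e-04] 0.029678267888171392
camera_tube_mid [254. 241.] 0.75 [0.4334 0.2893 0.035 ]
tray_three [238.  94.] 0.9 [0.5268 0.3009 0.    ]
```

View pics/w7.png

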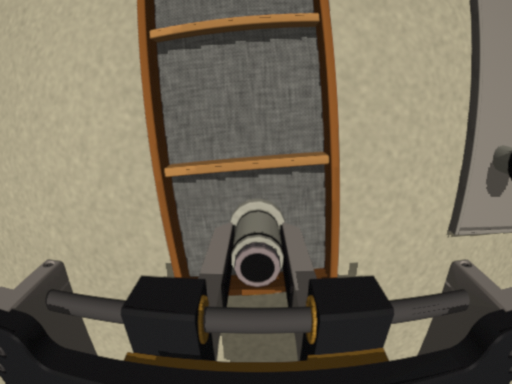

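The tube is inside the near compartment at (257,250). I'll set it down, then go to the photo eyepiece.

Emit:
drive_tool(deltas="0 0 0.02 0 0 0 10;0 0 0.04 0 0 0 10;0 0 0.04 0 0 0 10;0 0 0.04 0 0 0 56;0 0 0.04 0 0 0 56")

```text
time: 19.1
tool_pos: [0.4333, 0.2883, 0.0254]
ee_rot: [3.142, -0.0, -0.0]
wrist_force: [0.4, -0.1, -0.4]
width: 0.0423
finger_force: 0.0
```

Emit:
drive_tool(deltas="0 0 0 0 0 0 56;0 0 0 0 0 0 56;0 0 -0.1 0 0 0 56;0 0 -0.5 0 0 0 56;0 0 -1 0 0 0 56")

```text
time: 19.6
tool_pos: [0.4315, 0.2874, 0.1244]
ee_rot: [3.139, 0.005, -0.0]
wrist_force: [1.5, 0.2, -0.3]
width: 0.0559
finger_force: 0.0
```

Emit:
drive_tool(deltas="0.3 1 0 0 0 0 56;0.3 1 0 0 0 0 56;0.3 1 0 0 0 0 56")

```text
time: 19.9
tool_pos: [0.4649, 0.1843, 0.127]
ee_rot: [3.14, -0.003, -0.006]
wrist_force: [-0.3, -0.3, -0.6]
width: 0.0559
finger_force: 0.0
```

Emit:
drive_tool(deltas="0.27 1 0 0 0 0 56;0.27 1 0 0 0 0 56;0.27 1 0 0 0 0 56")

```text
time: 20.2
tool_pos: [0.4913, 0.0843, 0.1259]
ee_rot: [3.14, -0.001, -0.006]
wrist_force: [-0.6, 0.2, 0.3]
width: 0.0562
finger_force: 0.0
```

Emit:
drive_tool(deltas="0 0.22 0.2 0 0 0 56;0 0.22 0.2 0 0 0 56;0 0.22 0.2 0 0 0 56;0 0.22 0.2 0 0 0 56")

```text
time: 20.6
tool_pos: [0.4905, 0.0678, 0.1063]
ee_rot: [-3.141, -0.001, 0.001]
wrist_force: [0.3, -0.9, -0.2]
width: 0.0556
finger_force: 0.0
```

```bash
python3 look.py pics/w8.png photo_eyepiece_mid camera_tube_mid tray_three
```

```text
20.6 [0.4905 0.0678 0.1063] [-3.1408e+00 -1.1000e-03  1.1000e-03] 0.05564261781978542
photo_eyepiece_mid [255. 197.] 0.57 [0.4931 0.0694 0.025 ]
photo_eyepiece_mid [ 59. 251.] 0.23 [0.4239 0.3021 0.025 ]
camera_tube_mid [ 58. 250.] 0.66 [0.4309 0.2948 0.035 ]
tray_three [ 55. 159.] 0.77 [0.5302 0.3006 0.    ]
```

View pics/w8.png

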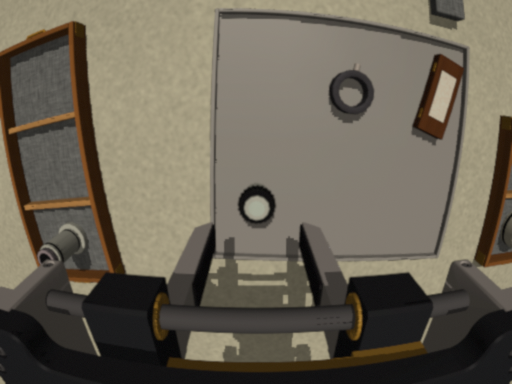

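The photo eyepiece is centred at (257,205). I'll grip it and carry it to the middle compartment.

Emit:
drive_tool(deltas="0.01 -0.01 0.3 0 0 0 56;0.01 -0.01 0.6 0 0 0 56;0.01 -0.01 0.8 0 0 0 56;0.01 -0.01 0.87 0 0 0 56;0.01 -0.01 0.87 0 0 0 56")

```text
time: 21.3
tool_pos: [0.4905, 0.0676, 0.0177]
ee_rot: [3.142, 0.002, 0.0]
wrist_force: [-0.3, -0.3, 0.8]
width: 0.0562
finger_force: 0.0
```

Emit:
drive_tool(deltas="0 0 0 0 0 0 10;0 0 0 0 0 0 10;0 0 0 0 0 0 10;0 0 0 0 0 0 10;0 0 0 0 0 0 10")

```text
time: 21.8
tool_pos: [0.4921, 0.0674, 0.0196]
ee_rot: [-3.141, -0.002, -0.0]
wrist_force: [0.3, 0.2, 2.9]
width: 0.0313
finger_force: 30.0
```

Emit:
drive_tool(deltas="0 0 -0.1 0 0 0 10;0 0 -0.4 0 0 0 10;0 0 -0.8 0 0 0 10;0 0 -1 0 0 0 10")

```text
time: 22.2
tool_pos: [0.4926, 0.0673, 0.1223]
ee_rot: [3.142, -0.005, -0.0]
wrist_force: [0.2, 0.2, -0.4]
width: 0.0315
finger_force: 30.0
```

Emit:
drive_tool(deltas="0.1 -0.3 0 0 0 0 10;0.2 -0.65 0 0 0 0 10;0.36 -1 0 0 0 0 10")

```text
time: 22.5
tool_pos: [0.5272, 0.1681, 0.1193]
ee_rot: [3.141, -0.001, -0.001]
wrist_force: [0.3, 0.1, -0.5]
width: 0.031
finger_force: 30.0
```

Emit:
drive_tool(deltas="0 -0.35 0 0 0 0 10;0 -0.7 0 0 0 0 10;0 -1 0 0 0 0 10")

```text
time: 22.8
tool_pos: [0.5269, 0.2689, 0.1184]
ee_rot: [3.141, 0.001, 0.0]
wrist_force: [0.5, -0.5, -1.3]
width: 0.0314
finger_force: 30.0
```

Emit:
drive_tool(deltas="0 -0.28 0 0 0 0 10;0 -0.28 0 0 0 0 10;0 -0.28 0.2 0 0 0 10;0 -0.28 0.4 0 0 0 10;0 -0.28 0.4 0 0 0 10")

```text
time: 23.3
tool_pos: [0.525, 0.2934, 0.0749]
ee_rot: [3.138, 0.007, -0.001]
wrist_force: [0.1, -0.3, -0.3]
width: 0.0312
finger_force: 30.0
```

Emit:
drive_tool(deltas="0 0 0.2 0 0 0 10;0 0 0.4 0 0 0 10;0 0 0.5 0 0 0 10;0 0 0.55 0 0 0 10;0 0 0.55 0 0 0 10")

```text
time: 23.8
tool_pos: [0.5273, 0.2949, 0.0235]
ee_rot: [3.141, 0.0, -0.001]
wrist_force: [0.1, 0.1, -0.4]
width: 0.0307
finger_force: 30.0
```

```bash
python3 look.py pics/w9.png photo_eyepiece_mid tray_three
```

```text
23.8 [0.5273 0.2949 0.0235] [ 3.1412e+00  3.0000e-04 -6.0000e-04] 0.030728366342021137
photo_eyepiece_mid [258. 243.] 0.97 [0.5242 0.2932 0.025 ]
tray_three [249. 225.] 0.67 [0.5267 0.3002 0.    ]
```

View pics/w9.png

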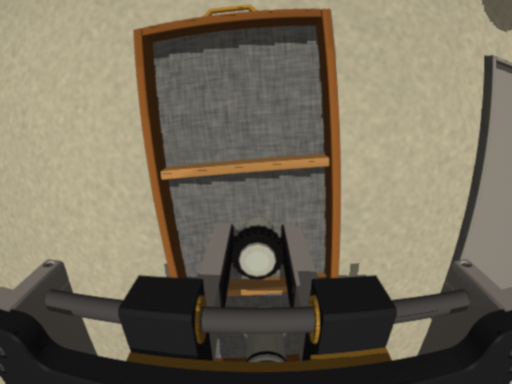

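The photo eyepiece is in the middle compartment at (258,250). I'll set it down and go to the slide box.

Emit:
drive_tool(deltas="0 0 0.02 0 0 0 10;0 0 0.04 0 0 0 10;0 0 0.04 0 0 0 10;0 0 0.04 0 0 0 56;0 0 0.04 0 0 0 56")

```text
time: 24.45
tool_pos: [0.5272, 0.2953, 0.0193]
ee_rot: [3.141, -0.0, -0.0]
wrist_force: [0.4, -0.1, 0.5]
width: 0.0438
finger_force: 0.0
```

Emit:
drive_tool(deltas="0 0 0 0 0 0 56;0 0 0 0 0 0 56;0 0 -0.1 0 0 0 56;0 0 -0.5 0 0 0 56;0 0 -1 0 0 0 56")

```text
time: 24.95
tool_pos: [0.5254, 0.2944, 0.1179]
ee_rot: [3.139, 0.006, -0.0]
wrist_force: [0.9, 0.6, -0.3]
width: 0.0561
finger_force: 0.0
```

Emit:
drive_tool(deltas="0.3 1 0 0 0 0 56;0.3 1 0 0 0 0 56;0.3 1 0 0 0 0 56")

```text
time: 25.25
tool_pos: [0.5591, 0.1906, 0.121]
ee_rot: [3.139, -0.003, -0.006]
wrist_force: [-0.1, 0.3, -0.1]
width: 0.0559
finger_force: 0.0
```

Emit:
drive_tool(deltas="0.3 1 0 0 0 0 56;0.3 1 0 0 0 0 56;0.3 1 0 0 0 0 56")

```text
time: 25.55
tool_pos: [0.5884, 0.0906, 0.1198]
ee_rot: [3.139, -0.001, -0.006]
wrist_force: [-0.6, 0.9, 0.6]
width: 0.0558
finger_force: 0.0
```

Emit:
drive_tool(deltas="0.1 1 0 0 0 0 50;0.1 1 0 0 0 0 50;0.1 1 0 0 0 0 50")

```text
time: 25.85
tool_pos: [0.5976, -0.0093, 0.1197]
ee_rot: [3.139, -0.0, -0.007]
wrist_force: [0.3, 1.2, 0.6]
width: 0.05
finger_force: 0.0
```

Emit:
drive_tool(deltas="0 1 0 0 0 0.2 46;0 1 0 0 0 0.2 46;0 1 0 0 0 0.2 46;0 1 0 0 0 0.2 46")

```text
time: 26.25
tool_pos: [0.5972, -0.1041, 0.1196]
ee_rot: [-3.14, 0.0, -0.315]
wrist_force: [0.3, 0.0, 0.1]
width: 0.0461
finger_force: 0.0
```

Emit:
drive_tool(deltas="-0.05 0.16 0.2 0 0 0 46;-0.05 0.16 0.2 0 0 0 46;-0.05 0.16 0.2 0 0 0 46;-0.05 0.16 0.2 0 0 0 46")

```text
time: 26.65
tool_pos: [0.5883, -0.1168, 0.1004]
ee_rot: [-3.141, -0.001, -0.312]
wrist_force: [0.2, 1.2, 0.6]
width: 0.0459
finger_force: 0.0
```

```bash
python3 look.py pics/w10.png slide_box_mid clamp_ring_mid
```

```text
26.65 [ 0.5883 -0.1168  0.1004] [-3.1409e+00 -1.3000e-03 -3.1220e-01] 0.04594792285458663
slide_box_mid [256. 189.] 0.6 [ 0.5967 -0.118   0.011 ]
clamp_ring_mid [166. 224.] 0.68 [ 0.5901 -0.0204  0.012 ]
wrist slide_box_mid 0.93 [ 598.7 -121. ] [33.4 84.6] 71.9
wrist slide_box_mid 0.9 [809.  -37.5] [42.9 27.8] 61.2
```

View pics/w10.png

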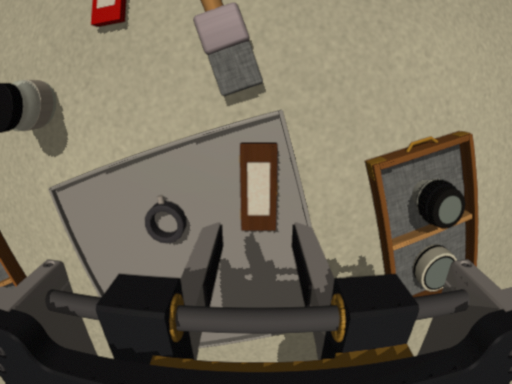

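Run:
```python
from h import *
im=cv2.imread('pics/w10.png',0)
for r in (150,170,190,210): print(r,im[r,270:325].tolist())
s=snapshot('wrist');o=robot.get_obs()
y=o['ee_rot'][2];ax=np.array([np.cos(y),np.sin(y)]);ay=np.array([np.sin(y),-np.cos(y)])
for uv in [(286,130),(291,150),(296,170),(301,190),(306,210)]:
    for z in(.004,.012):
        p=at(s,uv,z,o)[:2];d=p-o['tool_pos'][:2];print(uv,z,p.round(4),'tool xy',(d@ax).round(4),(d@ay).round(4))
```

```text
150 [49, 46, 45, 46, 46, 46, 47, 63, 99, 120, 126, 126, 126, 127, 127, 127, 126, 119, 102, 111, 124, 126, 120, 121, 146, 156, 158, 159, 160, 162, 162, 162, 160, 159, 159, 160, 161, 162, 162, 162, 161, 160, 159, 159, 161, 160, 158, 157, 156, 156, 156, 155, 154, 152, 151]
170 [87, 55, 48, 45, 44, 44, 48, 64, 83, 99, 114, 124, 126, 126, 126, 126, 126, 126, 126, 126, 126, 126, 117, 97, 105, 121, 126, 124, 130, 145, 151, 151, 152, 154, 155, 155, 153, 151, 149, 149, 151, 154, 156, 157, 156, 155, 156, 158, 160, 161, 162, 163, 163, 163, 164]
190 [79, 50, 49, 49, 49, 49, 52, 71, 101, 119, 124, 126, 125, 125, 125, 125, 125, 125, 125, 125, 125, 125, 125, 125, 126, 125, 125, 120, 103, 109, 122, 125, 122, 126, 146, 155, 157, 159, 159, 160, 160, 161, 160, 158, 156, 156, 156, 157, 158, 159, 159, 158, 156, 155, 156]
210 [69, 51, 48, 48, 49, 48, 56, 77, 105, 121, 125, 124, 125, 125, 125, 125, 125, 125, 125, 124, 125, 125, 125, 125, 124, 125, 125, 125, 125, 124, 125, 123, 113, 89, 107, 123, 126, 126, 136, 151, 157, 158, 157, 156, 154, 155, 155, 156, 157, 157, 157, 157, 156, 154, 154]
(286, 130) 0.004 [ 0.6397 -0.1629] tool xy 0.0631 0.0268
(286, 130) 0.012 [ 0.6406 -0.1624] tool xy 0.0638 0.026
(291, 150) 0.004 [ 0.6202 -0.1619] tool xy 0.0443 0.0318
(291, 150) 0.012 [ 0.6217 -0.1614] tool xy 0.0455 0.0309
(296, 170) 0.004 [ 0.6003 -0.161 ] tool xy 0.025 0.0371
(296, 170) 0.012 [ 0.6023 -0.1606] tool xy 0.0268 0.0361
(301, 190) 0.004 [ 0.5796 -0.1602] tool xy 0.0051 0.0428
(301, 190) 0.012 [ 0.5823 -0.1598] tool xy 0.0075 0.0415
(306, 210) 0.004 [ 0.558  -0.1595] tool xy -0.0156 0.0488
(306, 210) 0.012 [ 0.5613 -0.1591] tool xy -0.0127 0.0474
```

The box is aligned with the tool at (258,187). The fingers clear the rim by about 4 mm, so I'll descend slowly.

Emit:
drive_tool(deltas="0 0 0.3 0 0 0 44;0 0 0.6 0 0 0 44;0 0 0.75 0 0 0 44;0 0 0.82 0 0 0 44;0 0 0.82 0 0 0 44")

```text
time: 27.4
tool_pos: [0.5871, -0.1183, 0.0168]
ee_rot: [3.142, 0.001, -0.314]
wrist_force: [-0.4, -0.8, 0.3]
width: 0.0438
finger_force: 0.0
```

Emit:
drive_tool(deltas="0 0 0.03 0 0 0 44;0 0 0.06 0 0 0 44;0 0 0.09 0 0 0 44;0 0 0.1 0 0 0 44;0 0 0.1 0 0 0 44")

```text
time: 27.9
tool_pos: [0.5874, -0.1184, 0.0075]
ee_rot: [3.142, -0.0, -0.314]
wrist_force: [0.8, -0.5, -0.0]
width: 0.0442
finger_force: 0.0
```

Emit:
drive_tool(deltas="0 0 0 0 0 0 10;0 0 0 0 0 0 10;0 0 0 0 0 0 10;0 0 0 0 0 0 10;0 0 0 0 0 0 10")

```text
time: 28.4
tool_pos: [0.5876, -0.1184, 0.0076]
ee_rot: [3.142, -0.0, -0.314]
wrist_force: [0.4, -0.5, 0.7]
width: 0.0335
finger_force: 30.0
```

Emit:
drive_tool(deltas="0 0 -0.1 0 0 0 10;0 0 -0.3 0 0 0 10;0 0 -0.6 0 0 0 10;0 0 -1 0 0 0 10;0 0 -1 0 0 0 10")

```text
time: 28.9
tool_pos: [0.5916, -0.1196, 0.1155]
ee_rot: [-3.141, -0.014, -0.314]
wrist_force: [0.9, -0.3, -0.2]
width: 0.0334
finger_force: 30.0
```

Emit:
drive_tool(deltas="-0.1 -0.2 0 0 0 -0.06 10;-0.15 -0.4 0 0 0 -0.14 10;-0.2 -0.6 0 0 0 -0.23 10;-0.26 -0.8 0 0 0 -0.31 10;-0.31 -0.95 0 0 0 -0.4 10")

```text
time: 29.4
tool_pos: [0.587, -0.0172, 0.107]
ee_rot: [-3.141, 0.0, 0.32]
wrist_force: [-0.4, -0.1, -1.2]
width: 0.0334
finger_force: 30.0
```

Emit:
drive_tool(deltas="0.06 -0.2 0 0 0 -0.08 10;0.12 -0.4 0 0 0 -0.16 10;0.2 -0.6 0 0 0 -0.24 10;0.26 -0.8 0 0 0 -0.32 10;0.31 -0.95 0 0 0 -0.4 10")

```text
time: 29.9
tool_pos: [0.5871, 0.0827, 0.107]
ee_rot: [-3.141, 0.0, 0.948]
wrist_force: [-0.2, -0.4, -0.6]
width: 0.0338
finger_force: 30.0
```

Emit:
drive_tool(deltas="0.16 -0.12 0 0 0 -0.08 10;0.32 -0.24 0 0 0 -0.16 10;0.5 -0.36 0 0 0 -0.24 10;0.65 -0.48 0 0 0 -0.32 10;0.81 -0.59 0 0 0 -0.4 10")

```text
time: 30.4
tool_pos: [0.587, 0.1825, 0.107]
ee_rot: [-3.141, 0.0, 1.576]
wrist_force: [0.3, 1.0, -1.7]
width: 0.0337
finger_force: 30.0
```

Emit:
drive_tool(deltas="0.25 0.1 0 0 0 -0.03 10;0.5 0.2 0 0 0 -0.0556 10;0.75 0.3 0 0 0 -0.0556 10;1 0.344 0 0 0 -0.0556 10;1 0.344 0 0 0 -0.0556 10")

```text
time: 30.9
tool_pos: [0.6214, 0.2846, 0.1063]
ee_rot: [-3.141, -0.001, 1.661]
wrist_force: [0.3, 0.6, -1.7]
width: 0.0338
finger_force: 30.0
```

Emit:
drive_tool(deltas="0.13 0 0.1 0 0 0 10;0.13 0 0.25 0 0 0 10;0.13 0 0.4 0 0 0 10;0.13 0 0.5 0 0 0 10;0.13 0 0.5 0 0 0 10")

```text
time: 31.4
tool_pos: [0.6189, 0.2931, 0.0538]
ee_rot: [-3.136, 0.002, 1.657]
wrist_force: [-1.0, -0.3, -1.2]
width: 0.0336
finger_force: 30.0
```

```bash
python3 look.py pics/w11.png slide_box_mid tray_three camera_tube_mid
```

```text
31.4 [0.6189 0.2931 0.0538] [-3.1358e+00  2.0000e-03  1.6570e+00] 0.03357441250506765
slide_box_mid [258. 227.] 0.79 [0.6224 0.2792 0.011 ]
tray_three [147. 186.] 0.78 [0.5252 0.303  0.    ]
camera_tube_mid [ 42. 210.] 0.97 [0.433 0.284 0.035]
wrist slide_box_mid 0.81 [622.1 280.6] [ 44.6 109.6] 5.0
```

View pics/w11.png

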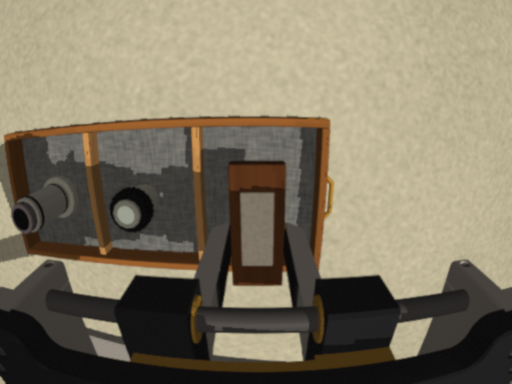

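The box is aligned in the far compartment at (258,222), with the eyepiece (130,207) and tube upright in the other two. I'll lower it and release.

Emit:
drive_tool(deltas="0 0 0.15 0 0 0 10;0 0 0.3 0 0 0 10;0 0 0.4 0 0 0 10;0 0 0.44 0 0 0 10;0 0 0.44 0 0 0 10")

```text
time: 32.15
tool_pos: [0.6197, 0.2942, 0.0115]
ee_rot: [-3.139, 0.001, 1.658]
wrist_force: [-0.3, -0.4, -0.5]
width: 0.0335
finger_force: 30.0
```

Emit:
drive_tool(deltas="0 0 0.02 0 0 0 10;0 0 0.04 0 0 0 10;0 0 0.05 0 0 0 10;0 0 0.05 0 0 0 46;0 0 0.05 0 0 0 46")

```text
time: 32.65
tool_pos: [0.621, 0.2947, 0.0089]
ee_rot: [3.141, -0.0, 1.658]
wrist_force: [1.3, -0.4, -0.9]
width: 0.0447
finger_force: 0.0
```

Emit:
drive_tool(deltas="0 0 0 0 0 0 46;0 0 0 0 0 0 46;0 0 -0.1 0 0 0 46;0 0 -0.5 0 0 0 46;0 0 -1 0 0 0 46")

```text
time: 33.15
tool_pos: [0.6188, 0.2939, 0.1066]
ee_rot: [-3.135, 0.002, 1.658]
wrist_force: [-0.2, -0.8, 0.7]
width: 0.0461
finger_force: 0.0
```

Emit:
drive_tool(deltas="-1 0 -0.5 0 0 0 46;-1 0 -0.5 0 0 0 46;-1 0 -0.5 0 0 0 46;-1 0 -0.5 0 0 0 46")

```text
time: 33.55
tool_pos: [0.6306, 0.1936, 0.161]
ee_rot: [3.138, -0.001, 1.655]
wrist_force: [0.5, 0.4, 0.1]
width: 0.0455
finger_force: 0.0
```

Run:
```python
from h import *
im=[]
Z=dict(wide_eyepiece_mid=.032,photo_eyepiece_mid=.026,front_lens_mid=.018,camera_tube_mid=.036,slide_box_mid=.012,clamp_ring_mid=.012)
for c in['scene','side']:
    s=snapshot(c);im.append(s['img'][:,:,::-1])
    for n,z in Z.items():
        print(c,n,[(at(s,r['xy'],z)[:2].round(3).tolist(),round(r['confidence'],2)) for r in finder.landmark_of(c,n)[:2]])
a=cv2.resize(im[0][105:215,125:405],(700,275));b=cv2.resize(im[1][140:384,150:480],(440,325))
cv2.imwrite('pics/fin.png',np.vstack([a,cv2.copyMakeBorder(b,0,0,0,260,0)]))
```

```text
scene wide_eyepiece_mid [([0.537, -0.276], 0.77)]
scene photo_eyepiece_mid []
scene front_lens_mid [([0.447, -0.286], 0.7)]
scene camera_tube_mid [([0.449, 0.293], 0.38)]
scene slide_box_mid [([0.493, -0.286], 0.72), ([0.76, 0.087], 0.7)]
scene clamp_ring_mid [([0.591, -0.021], 0.65)]
side wide_eyepiece_mid [([0.544, -0.284], 0.73)]
side photo_eyepiece_mid [([0.522, 0.291], 0.94)]
side front_lens_mid [([0.436, -0.274], 0.54)]
side camera_tube_mid [([0.429, 0.288], 0.77), ([0.492, -0.211], 0.67)]
side slide_box_mid [([0.622, 0.299], 0.86), ([0.843, -0.042], 0.64)]
side clamp_ring_mid [([0.594, -0.026], 0.75)]
```

View pics/fin.png

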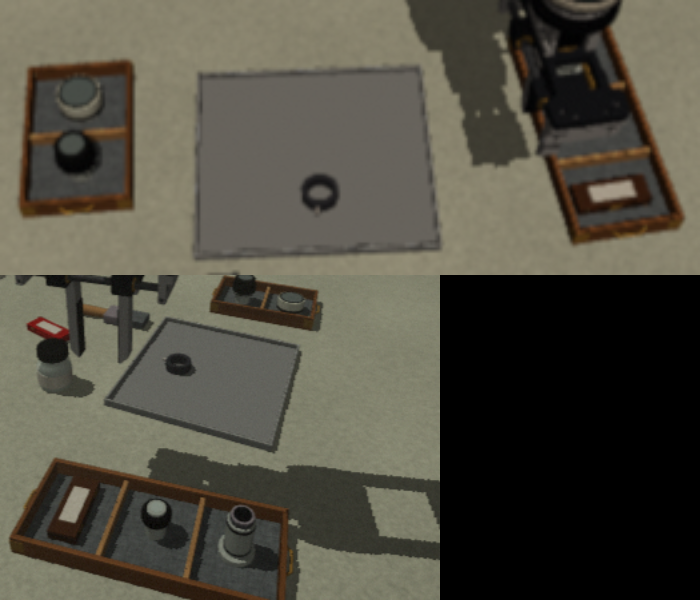

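All five pieces stand in their own compartments: the box, eyepiece and tube in the lower tray of the side view, and the wide eyepiece and lens in the other tray. The ring, jar and brush look undisturbed, and the arm is clear. I'm handing the job in.

```bash
python3 -c "
from bench import robot
print(robot.close_job())"
```

```text
the job is handed in; nothing more can be done
None
```

I handed the job in at about 34 s of the 109 s allowed. Both kits are made up: the last pictures show each piece alone in its compartment, upright or flat, with the clamp ring, jar and brush apparently undisturbed, but the hand-in returned no verdict.

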